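# Reset the grinder behind its push-latch cover

### The job

Reset the grinding-wheel drive: press the flat steel cover in the deck of the white nib station so that it pops open, push the round black button in the well beneath it all the way down and let it come back up, then push the cover over and press it down until it latches shut again. Work by pressing only, with nothing picked up, and leave everything else where it is; finish with the hand away from it all.

Things in the scene. Friction and masses are not known exactly. Their poses are not given: they have to be found in the camera images.
- console: white nib station, fixed block with a flat deck 75 mm above the counter. Origin on the counter under the middle of the cover's opening; its x points away from the robot at yaw 0, y left, z up. Reaches from x -90 to +85 mm, y -68 to +193 mm. A steel socket ring (52 mm across, 14 mm high) stands on the deck at x -20, y +125 mm
- cover (a joint): angle (rad) of the steel push-latch cover about its hinge: 0 latched flush with the deck, 1.9 standing open, -0.092 pressed in to its stop; sprung to open. From shut, press in past -0.04 and let go: it swings up by itself to 1.9 within 2 s. From open, press in past -0.07 and let go: it rests latched at 0. Pressing to the stop serves both
- cover_hinge (a point): middle of the hinge axis of the cover (125 mm long, 98 mm wide, 5 mm thick), along console y at the cover's far edge, 72.5 mm above the counter, at console x +60 mm. Shut, the cover reaches 125 mm from here towards console -x; open, it stands 125 mm up from here, leaning 19 degrees back (console +x). A bent striker wire stands out 39 mm from its inner face, 92 to 107 mm from the hinge. Fixed point
- cover_pad (a point): where to press: point on the outer (top) face of the cover, on its middle line, 105 mm from the hinge (darker strip, 22 x 50 mm), 75 mm above the counter when latched, 10 mm lower at the stop. Pressing in takes 2 to 6 N; beyond that it is at the stop. Moves with the cover; its x runs along the cover towards the hinge, z out of the outer face
- reset_top (a point): middle of the top face of the round black button (26 mm across, on a round base 42 mm across) in the well under the cover; 23 mm below the deck, about 62 mm from the hinge towards console -x, up to 22 mm left or right of the middle line. Reached from above with the cover open. The well is 105 mm wide across console y
- reset (a joint): how far the button is pushed down, m: 0 up, 0.006 fully down (needs 5 N); springs back up when let go
- holder: brass collet holder standing in the socket ring on the deck (bystander), 42 mm across, 53 mm high; origin at the centre of its underside
- wheel: small grey grinding wheel lying on the deck (bystander), 42 mm across, 12 mm thick; origin at the centre of its underside
- slip: small grey stone slip lying on the counter (bystander), 60 x 22 x 9 mm; origin at the centre of its underside
- seater: steel nib seating tool lying on the counter (bystander), 110 mm long along its own y, 11 mm thick; origin under its middle
- pen: white pen body lying on the counter (bystander), 108 mm long along its own y, 13 mm thick; origin under its middle
- bottle: dark blue glass sample bottle with black cap standing on the counter (bystander), 42 mm across, 74 mm high; origin at the centre of its underside
- loupe: black eye loupe standing on the counter (bystander), 38 mm across, 32 mm high; origin at the centre of its underside

How it is judged:
By the outcome, as a careful person would: the job done as asked, in the order asked, and still so for the second after the job is handed in, with the robot touching nothing.
It also fails if it takes over 48 s, if anything falls off the work surface, if the arm or the gripper's body presses on something with over 40 N, if the wrist force passes 120 N, or if a joint passes its speed limit or range.

### The arm

A 6-joint arm with a two-finger parallel gripper is mounted at the origin on the work surface. World frame = base frame: x ahead of the robot, y to its left, z up, the work surface at z = 0. Lengths are in m, angles in rad, forces in N, time in s.
With the tool pointing down it reaches from about 0.275 to 1 m from the base axis. Payload 8.4 kg.
Tool frame: the origin (TCP) lies at the very end of the fingers, on their centre line; the grasp point (between the pads) lies 19 mm behind it; z points along the fingers, y is the direction in which the jaws open and shut (so a half turn about z gives the same grasp; the last joint's range is limited). The gripper opens to 85 mm and grips with 20 to 120 N. Pads are 22 mm wide; open, the fingers measure 114 mm over their backs; the gripper's body (76 mm by 85 mm) begins 54 mm behind the grasp point. The pads swing forward as they close: fully open they stand 13 mm farther back than shut.
Start: joints at [1.213, 0.353, 1.633, -0, 1.155, -0.002], TCP at [0.218, 0.586, 0.231] pointing down, gripper open.
Joint ranges: [-2.63, 2.63], [-0.92, 2.1], [0.06, 2.66], [-1.3, 4.44], [0, 2.69], [-3.02, 3.02]. Speed limits (rad/s): [2.22, 2.22, 2.79, 3.14, 3.14, 3.14].

### API

Orientations are given as a unit quaternion [w, x, y, z].
In Python, from cell import monitor, eyes, r gives the robot as it stands.
- The arm moves only by the tool move_arm, never from a script. Its arguments are lists of equal length, an entry for each row: "translation": the shift along the tool's x, y, z in cm, a list of three; "spin": the turn about the tool's z in degrees; "grip": the finger opening in cm, from 0 to 8.54. In form: {"translation": [[tx, ty, tz], ...], "spin": [spin, ...], "grip": [grip, ...]}. A call has 1 to 5 rows; each row shifts and turns the commanded pose from where the row before left it, along the tool's axes as they then stand; what a row does not reach is not made up. A row lasts 1/12 s, in which the tool goes at most 41.7 mm and 7.16 degrees, less where a joint would pass 70% of its speed; a pose out of reach is approached as far as the arm can. A call is refused whole if a number of a shift passes 4.17 or a number of a turn 7.16, either way. A call with a gripper value outside its range is refused whole. The fingers move at their own pace and stop on an object; "newtons" is the grip in N (left out, the last holds). Time passes only in rows, so rows that do not move let the fingers close. It gives the time, the measured TCP pose, the force and the opening at its end, in the units of the state.
- monitor.observe(): the state, without advancing time (a new reading comes with each control period).
- eyes.camera(name): name is "side" or "top"; returns the picture (420x560x3 uint8, red, green, blue); there is no depth.
- eyes.camera_info(name): a dict with "camera_matrix" (3x3 intrinsics, pixels), "cam_to_world" (4x4, takes a point from camera to world coordinates). Camera axes: x right, y down, z forward; pixel columns grow to the right and rows downward; lengths in m; the calibration is good to about 2 mm. A picture is of the moment at which its call begins. camera_info takes no time and is no camera call.
- r.sign_off(): hands the job in, once; it reports no verdict.
The state is a dict: "time": time; "q": joint angles; "qvel": joint speeds; "tau": joint torques, N m; "position": TCP position; "tcp_rot": TCP orientation; "contact_force": force on the tool from outside, world axes, zero at the start; "ft_torque": the same for the moment, N m; "finger_gap": opening from 0.0 (shut) to 1.0 (fully open).
Only numpy, scipy, OpenCV 4.12 (cv2) and the standard library are available. Lean on these libraries where they do the work, as an engineer would, in place of code of your own. Each camera call takes 0.05 s, during which the arm holds its last target. There are 200 camera calls.

## Working session

There is one attempt and no reset: what is moved stays moved. The work goes in short steps, Python scripts to look and compute and a tool call to move; the robot and the scene stay as the last step left them, time stands still between calls to the robot, and variables do not carry over. Pictures are saved under pics/ and viewed, about 8 in all and at most 12, crops included, and the job is handed in when it is done.

Besides the shell and the picture viewer there is one more tool, called after "Emit:" by a JSON object that holds its "op" and its "data". move_arm: Moves the arm, as the interface text tells. Its arguments: {"type":"object","properties":{"translation":{"type":"array"},"spin":{"type":"array"},"grip":{"type":"array"},"newtons":{"type":"number"}},"required":["translation","spin","grip"]}

```bash
mkdir -p pics
cat > h.py <<'E'
import cv2, numpy as np
from cell import monitor, eyes, r
def snap(name, fn):
    im=eyes.camera(name); cv2.imwrite('pics/'+fn, im[:,:,::-1]); return im
def ray(name,u,v):
    c=eyes.camera_info(name);K=np.array(c["camera_matrix"]);T=np.array(c["cam_to_world"])
    d=T[:3,:3]@np.linalg.solve(K,[u,v,1.]); return T[:3,3],d
def onz(name,u,v,z):
    o,d=ray(name,u,v); return o+d*(z-o[2])/d[2]
def proj(name,p):
    c=eyes.camera_info(name);K=np.array(c["camera_matrix"]);T=np.array(c["cam_to_world"])
    q=K@(T[:3,:3].T@(np.array(p)-T[:3,3])); return q[:2]/q[2]
E
python3 - <<'E'
from h import *
a=snap('top','t0.png');b=snap('side','s0.png')
cv2.imwrite('pics/both0.png',cv2.resize(np.hstack([a,b])[:,:,::-1],None,fx=0.71,fy=0.71))
for n in('top','side'):
    print(np.round(eyes.camera_info(n)["cam_to_world"],3).tolist(),np.round(eyes.camera_info(n)["camera_matrix"],1).tolist())
s=monitor.observe();print(s)
E
```

```text
[[0.013, -0.999, 0.031, 0.515], [-1.0, -0.012, 0.006, -0.019], [-0.005, -0.031, -0.999, 0.979], [0.0, 0.0, 0.0, 1.0]] [[515.0, 0.0, 277.7], [0.0, 515.0, 210.7], [0.0, 0.0, 1.0]]
[[0.851, -0.364, 0.38, 0.3], [-0.526, -0.567, 0.634, -0.448], [-0.016, -0.739, -0.673, 0.525], [0.0, 0.0, 0.0, 1.0]] [[383.3, 0.0, 277.6], [0.0, 383.3, 207.0], [0.0, 0.0, 1.0]]
{'time': 0.1, 'q': array([ 1.21260249e+00,  3.53561523e-01,  1.63405464e+00, -1.22879915e-05,
        1.15525470e+00, -2.38442981e-03]), 'qvel': array([ 0.00085552, -0.00213817, -0.00260491,  0.00048091, -0.00194882,
       -0.00049484]), 'tau': array([-9.67639317e-04, -6.06356406e+01, -3.42819321e+01,  6.06723597e-05,
        3.94670205e-03,  8.59360583e-09]), 'position': array([0.21755776, 0.58544108, 0.23064982]), 'tcp_rot': array([-1.09072153e-04,  1.76965257e-01,  9.84216891e-01, -6.29754639e-04]), 'contact_force': array([ 0.11473542, -0.41295661, -0.62772982]), 'ft_torque': array([-0.04838049, -0.01588057, -0.02149127]), 'finger_gap': 0.9987954773160741}
```

View pics/t0.png

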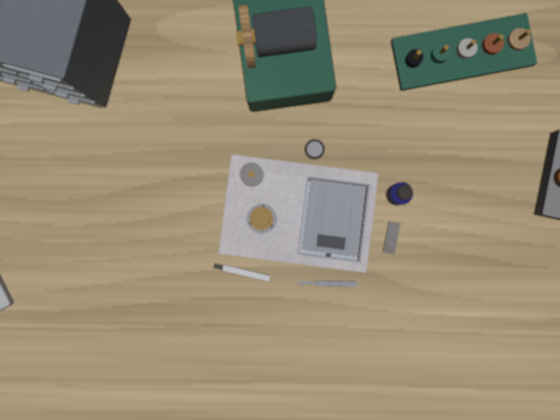

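View pics/s0.png

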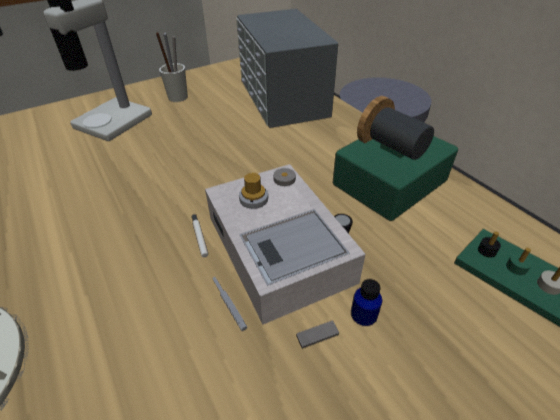

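The top view shows the white console with deck corners near (232,156), (377,171), (366,271) and (220,256). The cover lies at about (335,218) and its dark pad at about (331,242). In the side view the cover is shut and the pad is near (270,252).

```bash
cat >> h.py <<'E'
def quad():
    a=cv2.imread('pics/t0.png'); roi=a[145:285,205:390].astype(int)
    m=((roi.min(2)>85)&(roi.max(2)-roi.min(2)<38)).astype(np.uint8)
    m=cv2.morphologyEx(m,cv2.MORPH_OPEN,np.ones((7,7)))
    m=cv2.morphologyEx(m,cv2.MORPH_CLOSE,np.ones((25,25)))
    c=max(cv2.findContours(m,0,1)[0],key=cv2.contourArea)
    return cv2.boxPoints(cv2.minAreaRect(c))+[205,145]
E
python3 - <<'E'
from h import *
B=quad(); print(B.round(1).tolist())
P=np.array([onz('top',*p,.075)[:2] for p in B]); print(P.round(4).tolist())
print([np.linalg.norm(P[i]-P[i-1]).round(4) for i in range(4)])
a=cv2.imread('pics/t0.png')
g=a[232:252,312:352].max(2); print(g[::3,::3])
m=(g<75).astype(np.uint8);c=max(cv2.findContours(m,0,1)[0],key=cv2.contourArea)
rc=cv2.minAreaRect(c);print(rc); p=np.array(rc[0])+[312,232]; print(p,onz('top',*p,.075))
b=cv2.imread('pics/s0.png');g=b[232:272,250:290].max(2)
m=(g<75).astype(np.uint8);c=max(cv2.findContours(m,0,1)[0],key=cv2.contourArea)
rc=cv2.minAreaRect(c);print(rc); p=np.array(rc[0])+[250,232]; print(p,onz('side',*p,.075))
E
```

```text
[[218.0, 145.0], [389.0, 145.0], [389.0, 284.0], [218.0, 284.0]]
[[0.6577, 0.0929], [0.6612, -0.2085], [0.4173, -0.2099], [0.4134, 0.089]]
[np.float64(0.2443), np.float64(0.3014), np.float64(0.2439), np.float64(0.2989)]
[[151 153 149 154 154 154 152 153 151 153 153 153 150 153]
 [150 153  99  97 107 118 127 138 144 150 154 154 151 153]
 [150 151  91  86  86  85  84  84  84  87  90 117 150 153]
 [150 150  87  86  85  85  85  85  85  86  84 125 150 154]
 [150 145  84  85  85  85  85  86  85  84  83 137 151 153]
 [150 151 140 139 129 112 102  96  87  85  83 140 150 153]
 [162 154 154 152 153 151 150 150 150 145 142 149 151 152]]Traceback (most recent call last):
  File "<stdin>", line 7, in <module>
ValueError: max() iterable argument is empty
```

Run:
```python
from h import *
B=[[232,156],[377,171],[366,271],[220,256]]
P=np.array([onz('top',*p,.075)[:2] for p in B]); print(P.round(4).tolist())
print([np.linalg.norm(P[i]-P[i-1]).round(4) for i in range(4)])
e=[P[0]-P[3],P[1]-P[2]]; f=[P[0]-P[1],P[3]-P[2]]
print('yaw',[np.degrees(np.arctan2(v[1],v[0])).round(2) for v in e],[np.degrees(np.arctan2(-v[0],v[1])).round(2) for v in f])
for n,fn,(x0,y0,x1,y1) in (('top','t0.png',(312,232,352,252)),('side','s0.png',(250,232,290,272))):
    g=cv2.imread('pics/'+fn)[y0:y1,x0:x1].max(2)
    m=(g<115).astype(np.uint8);c=max(cv2.findContours(m,0,1)[0],key=cv2.contourArea)
    rc=cv2.minAreaRect(c);M=cv2.moments(c);p=np.array([M['m10'],M['m01']])/M['m00']+[x0,y0]; print(rc,p,onz(n,*p,.075))
```

```text
[[0.6385, 0.0679], [0.615, -0.1877], [0.4394, -0.1696], [0.4623, 0.0863]]
[np.float64(0.1771), np.float64(0.2567), np.float64(0.1765), np.float64(0.2569)]
yaw [np.float64(-5.95), np.float64(-5.88)] [np.float64(-5.25), np.float64(-5.11)]
((18.615385055541992, 9.576923370361328), (27.907814025878906, 11.65926456451416), 7.125016689300537) [330.55671296 241.55902778] [ 0.49002733 -0.10718508  0.075     ]
((19.661540985107422, 19.907690048217773), (28.03184700012207, 14.63609790802002), 60.2551155090332) [269.76554087 251.88301517] [ 0.48934065 -0.10518563  0.075     ]
```

Emit:
{"op": "move_arm", "data": {"translation": [[0,0,0],[0,0,0],[0,-2,0],[0,-4,0],[0,-4,0]], "spin": [-5,-5,-5,0,0], "grip": [0,0,0,0,0], "newtons": 30}}

```text
time: 0.52
position: [0.2062, 0.4857, 0.2304]
tcp_rot: [-0.0, 0.046, 0.999, -0.0]
contact_force: [0.5, -0.6, 0.5]
finger_gap: 0.297
```

Emit:
{"op": "move_arm", "data": {"translation": [[0,-4,0],[0,-4,0],[0,-4,0],[0,-4,0],[0,-2,0]], "spin": [0,0,0,0,0], "grip": [0,0,0,0,0]}}

```text
time: 0.93
position: [0.1882, 0.3029, 0.2304]
tcp_rot: [-0.001, 0.047, 0.999, -0.001]
contact_force: [1.0, 0.7, -0.1]
finger_gap: -0.001
```

Emit:
{"op": "move_arm", "data": {"translation": [[-2.6,-2.9,0],[-2.6,-2.9,0],[-2.6,-2.9,0],[-2.6,-2.9,0],[-2.6,-2.9,0]], "spin": [0,0,0,0,0], "grip": [0,0,0,0,0]}}

```text
time: 1.35
position: [0.306, 0.1491, 0.2315]
tcp_rot: [0.0, 0.047, 0.999, 0.0]
contact_force: [1.3, 1.0, 0.1]
finger_gap: 0.004
```

Emit:
{"op": "move_arm", "data": {"translation": [[-2.6,-2.9,0],[-2.6,-2.9,0],[-2.6,-2.9,0],[-2.6,-2.9,0],[-2.6,-2.9,0]], "spin": [0,0,0,0,0], "grip": [0,0,0,0,0]}}

```text
time: 1.77
position: [0.4219, -0.0079, 0.2312]
tcp_rot: [0.0, 0.047, 0.999, 0.0]
contact_force: [1.0, 1.1, 0.4]
finger_gap: 0.0
```

Emit:
{"op": "move_arm", "data": {"translation": [[-2.6,-3.0,2],[-2.6,-3.0,3],[-2.6,-3.0,3],[0,0,3],[0,0,0]], "spin": [0,0,0,0,0], "grip": [0,0,0,0,0]}}

```text
time: 2.18
position: [0.4788, -0.091, 0.1275]
tcp_rot: [-0.004, 0.048, 0.999, 0.001]
contact_force: [-1.5, 1.0, 0.5]
finger_gap: 0.002
```

Run:
```python
from h import *
snap('side','s1.png');snap('top','t1.png')
s=monitor.observe();print(s['position'],s['tcp_rot'],s['contact_force'],proj('side',s['position']),proj('top',s['position']),s['q'])
```

```text
[ 0.4802227  -0.08993298  0.13156316] [-1.89756670e-03  4.72677774e-02  9.98880395e-01  3.35526385e-04] [ 0.01212063 -0.78786902 -0.62984082] [257.93313134 222.2162478 ] [323.33931761 248.38711356] [-1.88291205e-01  2.73345468e-01  2.00799159e+00  1.72288904e-04
  8.64107381e-01 -1.66462869e+00]
```

View pics/s1.png

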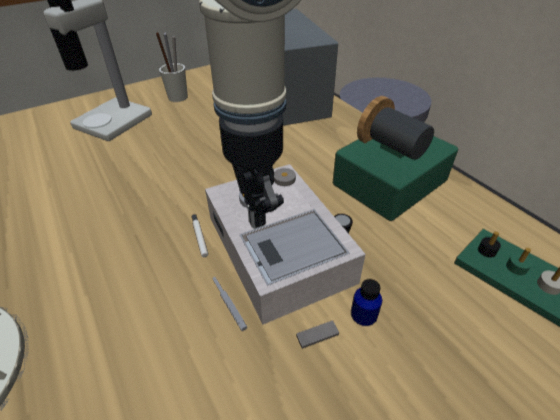

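The side view shows the shut fingertips at (258,222), about 2 cm short of the pad at (270,252). That matches the measured pose, so the calibration holds.

Emit:
{"op": "move_arm", "data": {"translation": [[-1.1,-1.5,1.5],[0,0,2.0],[0,0,1.0],[0,0,0],[0,0,0]], "spin": [0,0,0,0,0], "grip": [0,0,0,0,0]}}

```text
time: 2.7
position: [0.4909, -0.1055, 0.0882]
tcp_rot: [-0.0, 0.047, 0.999, 0.0]
contact_force: [-0.4, 0.4, 1.0]
finger_gap: 0.003
```

Emit:
{"op": "move_arm", "data": {"translation": [[0,0,0.9],[0,0,0.5],[0,0,0.5],[0,0,0.4],[0,0,0]], "spin": [0,0,0,0,0], "grip": [0,0,0,0,0]}}

```text
time: 3.12
position: [0.492, -0.1061, 0.0657]
tcp_rot: [0.001, 0.047, 0.999, 0.0]
contact_force: [-3.8, 2.2, 23.1]
finger_gap: 0.003
```

Emit:
{"op": "move_arm", "data": {"translation": [[0,0,-1.0],[0,0,-1.5],[3,0,-2],[3.5,0,-2],[3,0,-2]], "spin": [0,0,0,0,0], "grip": [0,0,0,0,0]}}

```text
time: 3.53
position: [0.3942, -0.0968, 0.1492]
tcp_rot: [-0.001, 0.047, 0.999, 0.0]
contact_force: [-0.8, -0.9, 0.3]
finger_gap: -0.0
```

Emit:
{"op": "move_arm", "data": {"translation": [[2,0,-3],[0,0,-4],[0,0,-4],[0,0,0],[0,0,0]], "spin": [0,0,0,0,0], "grip": [0,0,0,0,0]}}

```text
time: 3.95
position: [0.3778, -0.0957, 0.2614]
tcp_rot: [0.002, 0.047, 0.999, -0.001]
contact_force: [0.3, -0.5, -0.3]
finger_gap: -0.001
```

Emit:
{"op": "move_arm", "data": {"translation": [[0,0,0],[0,0,0],[0,0,0],[0,0,0],[0,0,0]], "spin": [0,0,0,0,0], "grip": [0,0,0,0,0]}}

```text
time: 4.37
position: [0.3763, -0.0952, 0.2584]
tcp_rot: [-0.001, 0.047, 0.999, 0.0]
contact_force: [-0.5, 0.3, -0.4]
finger_gap: -0.0
```

Emit:
{"op": "move_arm", "data": {"translation": [[0,0,0],[0,0,0],[0,0,0],[0,0,0],[0,0,0]], "spin": [0,0,0,0,0], "grip": [0,0,0,0,0]}}

```text
time: 4.78
position: [0.3767, -0.0953, 0.2593]
tcp_rot: [0.0, 0.047, 0.999, -0.0]
contact_force: [-0.1, 0.3, -0.8]
finger_gap: 0.001
```

Emit:
{"op": "move_arm", "data": {"translation": [[0,0,0],[0,0,0],[0,0,0],[0,0,0],[0,0,0]], "spin": [0,0,0,0,0], "grip": [0,0,0,0,0]}}

```text
time: 5.2
position: [0.3766, -0.0954, 0.2593]
tcp_rot: [0.0, 0.047, 0.999, -0.0]
contact_force: [-0.7, 0.6, -0.7]
finger_gap: -0.001
```

Run:
```python
from h import *
b=snap('side','s2.png');a=snap('top','t2.png')
v=np.hstack([cv2.resize(a[140:290,220:400],None,fx=2.2,fy=2.2),cv2.resize(b[150:300,180:360],None,fx=2.2,fy=2.2)])
cv2.imwrite('pics/v2.png',v[:,:,::-1])
s=monitor.observe();print(s['time'],s['position'],s['contact_force'])
```

```text
5.3 [ 0.37665292 -0.09534518  0.25931111] [-1.3470717   0.36667713 -0.06102803]
```

View pics/v2.png

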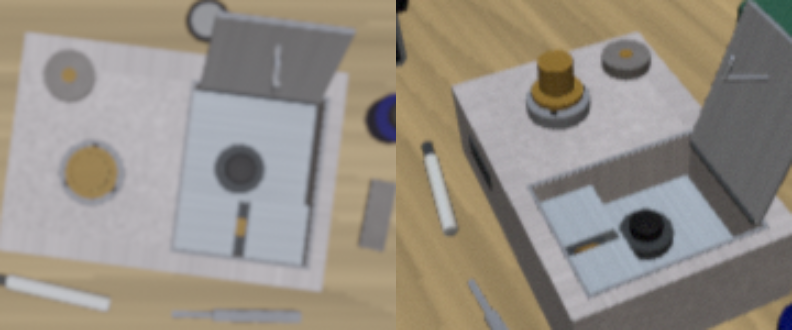

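The cover stands open. The black button is at about (239,168) in the top crop and (252,222) in the side crop.

Run:
```python
from h import *
for n,fn,(x0,y0,x1,y1) in (('top','t2.png',(312,200,346,234)),('side','s2.png',(278,235,315,270))):
    g=cv2.imread('pics/'+fn)[y0:y1,x0:x1].max(2)
    for t in (45,60,95):
        cs=cv2.findContours((g<t).astype(np.uint8),0,1)[0]
        if not cs: continue
        c=max(cs,key=cv2.contourArea)
        (u,v),rr=cv2.minEnclosingCircle(c);print(n,t,u+x0,v+y0,rr,onz(n,u+x0,v+y0,.052).round(4))
h=np.array([.5942,-.1165]); x=np.array([.9952,-.0976]); print('expected mid', h-.062*x)
```

```text
top 95 328.44017028808594 216.50427436828613 9.882494926452637 [ 0.5344 -0.1052  0.052 ]
side 45 293.21186447143555 252.1610164642334 7.8742995262146 [ 0.5308 -0.1086  0.052 ]
side 60 293.1083917617798 252.33916091918945 8.328217506408691 [ 0.5305 -0.1088  0.052 ]
side 95 293.5 256.0 12.175895690917969 [ 0.5267 -0.1156  0.052 ]
expected mid [ 0.5324976 -0.1104488]
```

Emit:
{"op": "move_arm", "data": {"translation": [[-3.8,0.1,0],[-3.8,0.1,0],[-3.8,0.1,0],[-3.8,0,0],[0,0,3]], "spin": [0,0,0,0,0], "grip": [0,0,0,0,0]}}

```text
time: 5.72
position: [0.5384, -0.108, 0.234]
tcp_rot: [0.007, 0.047, 0.999, -0.001]
contact_force: [1.1, 0.5, 0.0]
finger_gap: -0.001
```

Emit:
{"op": "move_arm", "data": {"translation": [[0,0,3],[0,0,3],[0,0,2],[0,0,0],[0,0,0]], "spin": [0,0,0,0,0], "grip": [0,0,0,0,0]}}

```text
time: 6.13
position: [0.5277, -0.1065, 0.1487]
tcp_rot: [-0.001, 0.047, 0.999, 0.0]
contact_force: [0.3, -0.8, 0.5]
finger_gap: -0.002
```

Emit:
{"op": "move_arm", "data": {"translation": [[0,0,3],[0,0,3],[0,0,2],[0,0,0.7],[0,0,0]], "spin": [0,0,0,0,0], "grip": [0,0,0,0,0]}}

```text
time: 6.55
position: [0.5284, -0.1067, 0.0624]
tcp_rot: [-0.0, 0.047, 0.999, 0.0]
contact_force: [-0.7, 0.2, 0.6]
finger_gap: -0.006
```

Run:
```python
from h import *
b=snap('side','s3.png')
cv2.imwrite('pics/v3.png',cv2.resize(b[100:310,190:370],None,fx=2.5,fy=2.5)[:,:,::-1])
s=monitor.observe();print(s['time'],s['position'],s['contact_force'])
```

```text
6.6 [ 0.52909955 -0.10683578  0.0634054 ] [-0.22254866 -0.19943011  1.20650049]
```

View pics/v3.png

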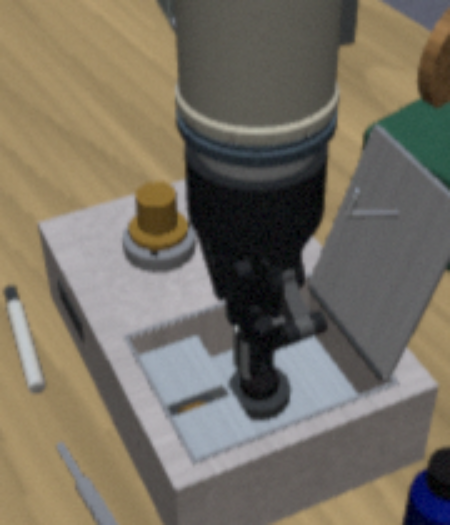

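The fingertips sit just above the button, at about (260,380) in the crop, and the hand is clear of the cover and its wire.

Emit:
{"op": "move_arm", "data": {"translation": [[0,0,1.0],[0,0,0.4],[0,0,0.4],[0,0,0.0],[0,0,0]], "spin": [0,0,0,0,0], "grip": [0,0,0,0,0]}}

```text
time: 7.02
position: [0.5298, -0.107, 0.0459]
tcp_rot: [0.002, 0.047, 0.999, -0.0]
contact_force: [-0.5, 0.3, 13.6]
finger_gap: 0.001
```

Emit:
{"op": "move_arm", "data": {"translation": [[0,0,0.15],[0,0,0],[0,0,0]], "spin": [0,0,0], "grip": [0,0,0]}}

```text
time: 7.27
position: [0.5299, -0.107, 0.0456]
tcp_rot: [0.002, 0.047, 0.999, -0.0]
contact_force: [-6.3, 1.2, 29.7]
finger_gap: 0.002
```

The button bottomed out at z = 45.6 mm with 30 N. Next I release it, rise, and go over behind the cover.

Emit:
{"op": "move_arm", "data": {"translation": [[0,0,-2],[0,0,-4],[0,0,-4],[0,0,-4],[0,0,-4]], "spin": [0,0,0,0,0], "grip": [0,0,0,0,0]}}

```text
time: 7.68
position: [0.5278, -0.1066, 0.225]
tcp_rot: [0.0, 0.047, 0.999, -0.0]
contact_force: [1.3, -0.5, -0.4]
finger_gap: -0.004
```

Emit:
{"op": "move_arm", "data": {"translation": [[0,0,-3],[0,0,-0.5],[0,0,0],[0,0,0]], "spin": [0,0,0,0], "grip": [0,0,0,0]}}

```text
time: 8.02
position: [0.5278, -0.1065, 0.2573]
tcp_rot: [-0.0, 0.047, 0.999, 0.0]
contact_force: [0.1, -0.9, -0.2]
finger_gap: -0.001
```

Run:
```python
from h import *
b=snap('side','s4.png')
a0=cv2.imread('pics/s2.png')[235:270,278:315].astype(int);a1=cv2.imread('pics/s4.png')[235:270,278:315].astype(int)
print('button diff', np.abs(a0-a1).max(2).mean(), (np.abs(a0-a1).max(2)>25).sum())
s=monitor.observe();print(s['time'],s['position'],s['contact_force'])
B=[[300,108],[265,108]]
print([onz('top',*p,.08).round(3).tolist() for p in B],'grinder near bottom-edge')
# side-view grinder box top-near corner
print(onz('side',393,180,.08))
```

```text
button diff 5.857142857142857 0
8.0667 [ 0.52732833 -0.10643588  0.25641299] [-0.70350875 -0.93829473 -0.79819115]
[[0.724, -0.051, 0.08], [0.723, 0.011, 0.08]] grinder near bottom-edge
[ 0.77020187 -0.08122114  0.08      ]
```

Emit:
{"op": "move_arm", "data": {"translation": [[-3.5,-0.1,0],[-3.6,-0.1,0],[-3.6,-0.1,0],[-3.6,0,0],[0,0,0]], "spin": [0,0,0,0,0], "grip": [0,0,0,0,0]}}

```text
time: 8.48
position: [0.6745, -0.1233, 0.254]
tcp_rot: [-0.001, 0.047, 0.999, 0.0]
contact_force: [-1.1, 1.1, -0.7]
finger_gap: 0.002
```

Emit:
{"op": "move_arm", "data": {"translation": [[0,0,0],[0,0,3],[0,0,3],[0,0,3],[0,0,1]], "spin": [0,0,0,0,0], "grip": [0,0,0,0,0]}}

```text
time: 8.9
position: [0.6658, -0.1223, 0.1521]
tcp_rot: [-0.004, 0.047, 0.999, 0.001]
contact_force: [-1.1, 0.1, -1.5]
finger_gap: 0.003
```

Run:
```python
from h import *
b=snap('side','s5.png');a=snap('top','t5.png')
v=np.hstack([cv2.resize(a[60:290,220:400],None,fx=2.,fy=2.),cv2.resize(b[80:310,180:380],None,fx=2.,fy=2.)])
cv2.imwrite('pics/v5.png',v[:,:,::-1])
s=monitor.observe();p=s['position'];d=p[:2]-[.5345,-.1106];print(s['time'],p,s['contact_force'],'console',d@[.9952,-.0976],d@[.0976,.9952])
```

```text
9.0 [ 0.66749258 -0.12258059  0.15482621] [ 0.62788798 -0.10806277  0.36099499] console 0.13352352463031245 0.0010569968512565203
```

View pics/v5.png

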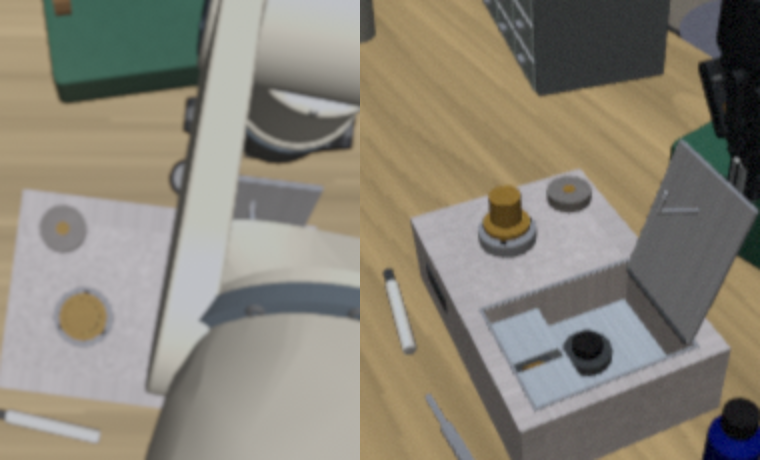

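The fingers are now behind the open cover. It still stands, and the button is up, at about (590,345) in the view.

Emit:
{"op": "move_arm", "data": {"translation": [[1.2,-0.1,0],[1.2,0,0],[1.2,0,0],[1.2,0,0],[1.2,0,0]], "spin": [0,0,0,0,0], "grip": [0,0,0,0,0]}}

```text
time: 9.42
position: [0.6114, -0.1186, 0.1604]
tcp_rot: [0.002, 0.047, 0.999, -0.0]
contact_force: [1.7, 0.1, 1.9]
finger_gap: 0.009
```

Emit:
{"op": "move_arm", "data": {"translation": [[1.3,0,0],[1.3,0,0],[1.2,0,0.2],[1.2,0,0.3],[0,0,0]], "spin": [0,0,0,0,0], "grip": [0,0,0,0,0]}}

```text
time: 9.83
position: [0.5597, -0.1137, 0.1545]
tcp_rot: [0.001, 0.047, 0.999, -0.0]
contact_force: [0.0, 0.1, 1.0]
finger_gap: 0.001
```

Run:
```python
from h import *
b=snap('side','s6.png')
cv2.imwrite('pics/v6.png',cv2.resize(b[80:310,180:380],None,fx=2.,fy=2.)[:,:,::-1])
s=monitor.observe();p=s['position'];d=p[:2]-[.5345,-.1106];print(s['time'],p,s['contact_force'],'console',d@[.9952,-.0976],d@[.0976,.9952])
```

```text
9.8833 [ 0.56086376 -0.1138455   0.15464766] [ 0.33133775 -0.0261837   1.40885725] console 0.02655397572333293 -0.0006568139176009488
```

View pics/v6.png

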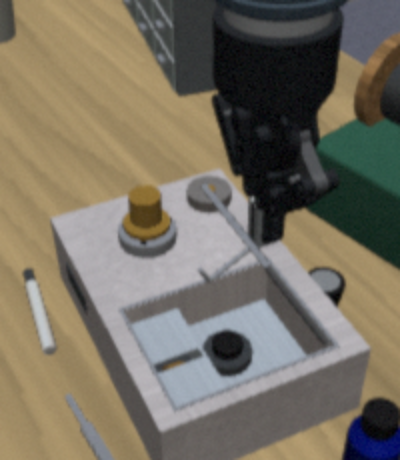

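The cover is now at about 60° and following the fingers, which bear on its outer face. I continue along the arc.

Emit:
{"op": "move_arm", "data": {"translation": [[1.2,0,0.5],[1.1,0,0.6],[1.0,0,0.8],[1.0,0,0.9],[0,0,0]], "spin": [0,0,0,0,0], "grip": [0,0,0,0,0]}}

```text
time: 10.3
position: [0.5172, -0.1096, 0.1247]
tcp_rot: [-0.0, 0.047, 0.999, 0.0]
contact_force: [0.2, -0.1, 1.3]
finger_gap: 0.003
```

Emit:
{"op": "move_arm", "data": {"translation": [[0.8,0,1.1],[0.8,0,1.2],[0.8,0,1.9],[0,0,0],[0,0,0]], "spin": [0,0,0,0,0], "grip": [0,0,0,0,0]}}

```text
time: 10.72
position: [0.4942, -0.1074, 0.0832]
tcp_rot: [-0.001, 0.047, 0.999, 0.0]
contact_force: [-0.6, 0.3, 2.0]
finger_gap: -0.004
```

Run:
```python
from h import *
b=snap('side','s7.png')
cv2.imwrite('pics/v7.png',cv2.resize(b[80:310,180:380],None,fx=2.,fy=2.)[:,:,::-1])
s=monitor.observe();p=s['position'];d=p[:2]-[.5345,-.1106];print(s['time'],p,s['contact_force'],'console',d@[.9952,-.0976],d@[.0976,.9952])
```

```text
10.7667 [ 0.49477956 -0.10753587  0.08362943] [-0.92400681  0.00470641  0.91356377] console -0.0398288459910532 -0.0008272909171892373
```

View pics/v7.png

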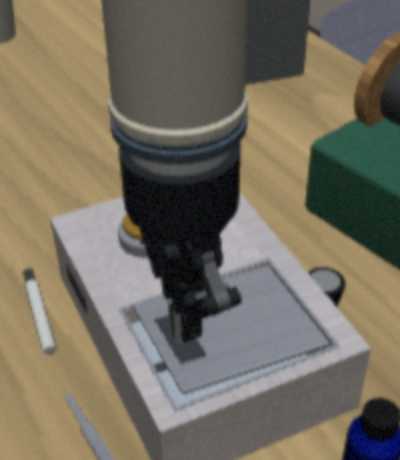

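The cover is almost shut and the fingertips are on the pad, at about (185,340). Now I press it to the stop.

Emit:
{"op": "move_arm", "data": {"translation": [[0.3,0,0.6],[0,0,0.6],[0,0,0.5],[0,0,0.4],[0,0,0]], "spin": [0,0,0,0,0], "grip": [0,0,0,0,0]}}

```text
time: 11.18
position: [0.4924, -0.1075, 0.065]
tcp_rot: [0.001, 0.047, 0.999, -0.0]
contact_force: [-11.4, 2.6, 51.6]
finger_gap: 0.004
```

Emit:
{"op": "move_arm", "data": {"translation": [[0,0,-0.8],[0,0,-1.0],[0,0,-2],[0,0,-3],[1,0,-3]], "spin": [0,0,0,0,0], "grip": [0,0,0,0,0]}}

```text
time: 11.6
position: [0.4814, -0.1062, 0.1602]
tcp_rot: [-0.001, 0.047, 0.999, 0.0]
contact_force: [0.3, -0.5, 0.2]
finger_gap: -0.0
```

Emit:
{"op": "move_arm", "data": {"translation": [[3,0,-3],[3,0,-3],[3,0,0],[0,0,0],[0,0,0]], "spin": [0,0,0,0,0], "grip": [0,0,0,0,0]}}

```text
time: 12.02
position: [0.3914, -0.0977, 0.2189]
tcp_rot: [0.0, 0.047, 0.999, -0.0]
contact_force: [0.6, -0.4, 0.2]
finger_gap: -0.001
```

Emit:
{"op": "move_arm", "data": {"translation": [[0,0,0],[0,0,0],[0,0,0],[0,0,0],[0,0,0]], "spin": [0,0,0,0,0], "grip": [0,0,0,0,0]}}

```text
time: 12.43
position: [0.3928, -0.0978, 0.2183]
tcp_rot: [-0.001, 0.047, 0.999, 0.0]
contact_force: [-0.1, -0.1, -0.4]
finger_gap: -0.004
```

Emit:
{"op": "move_arm", "data": {"translation": [[0,0,0],[0,0,0],[0,0,0],[0,0,0],[0,0,0]], "spin": [0,0,0,0,0], "grip": [0,0,0,0,0]}}

```text
time: 12.85
position: [0.3926, -0.0979, 0.2187]
tcp_rot: [0.0, 0.047, 0.999, -0.0]
contact_force: [0.2, -0.6, 0.2]
finger_gap: 0.0
```

Run:
```python
from h import *
b=snap('side','s8.png');a=snap('top','t8.png')
v=np.hstack([cv2.resize(a[130:300,210:420],None,fx=1.9,fy=1.9),cv2.resize(b[150:320,170:380],None,fx=1.9,fy=1.9)])
cv2.imwrite('pics/v8.png',v[:,:,::-1])
d=np.abs(cv2.imread('pics/t0.png').astype(int)-cv2.imread('pics/t8.png')).max(2)[130:300,210:420]
e=np.abs(cv2.imread('pics/s0.png').astype(int)-cv2.imread('pics/s8.png')).max(2)[200:350,180:400]
for q,(x,y) in ((d,(210,130)),(e,(180,200))):
    m=cv2.morphologyEx((q>30).astype(np.uint8),cv2.MORPH_OPEN,np.ones((2,2)));n,_,st,_=cv2.connectedComponentsWithStats(m);print([(s[0]+x,s[1]+y,s[2],s[3],s[4]) for s in st[1:].tolist()])
s=monitor.observe();print(s['time'],s['position'],s['contact_force'])
```

```text
[(337, 298, 18, 2, 30)]
[(185, 200, 20, 7, 107)]
12.95 [ 0.39257135 -0.09786818  0.2187639 ] [-0.16523801 -0.29645797 -0.17577968]
```

View pics/v8.png

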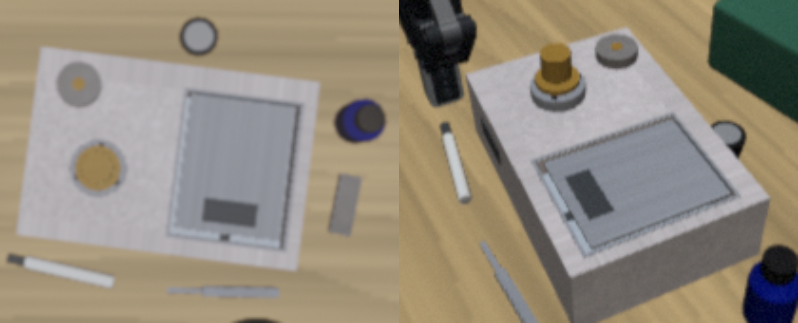

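The cover is flush and shut, with its pad at (230,212) in the top crop. Compared with the first pictures, the only differences are the hand at the edges of the frame.

```bash
python3 -c "
from cell import r
print(r.sign_off())"
```

```text
the job is handed in; nothing more can be done
None
```

The drive reset is done and handed in, at about 13 s of the 48 s allowed.

- **Opening:** I pressed the cover pad to its stop with the shut fingers (23 N), and it swung fully open by itself.
- **Button:** I pushed it down to 45.6 mm above the counter, about 6 mm below its rest height, where the force rose to 30 N. I then let go; the picture afterwards matched the one from before the press, so it is back up.
- **Closing:** I pushed the cover over from behind and pressed it to the stop. That press read 52 N at the wrist, through the fingertips and well under the 120 N limit. It stayed shut after I let go.

**Last checks:** Pictures taken about 1.8 s after the final press show the cover flush. They match the starting pictures except for the hand, so nothing else shows as moved. The hand is about 10 cm back and 22 cm up, and its force reads about zero. No check failed. The only disagreement was 2 to 4 mm between the two cameras' positions for the pad and button, too small to affect the presses.

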